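# Arm the high-voltage bench supply

### The arm

A 7-joint arm with a two-finger parallel gripper is mounted at the origin on the work surface. World frame = base frame: x ahead of the robot, y to its left, z up, the work surface at z = 0. Lengths are in m, angles in rad, forces in N, time in s.
With the tool pointing down it reaches from about 0.35 to 0.9 m from the base axis. Payload 7.2 kg.
Tool frame: the origin (TCP) lies at the very end of the fingers, on their centre line; the grasp point (between the pads) lies 19 mm behind it; z points along the fingers, y is the line along which they close (so a half turn about z gives the same grasp; the last joint's range is limited). The gripper opens to 88 mm and grips with 3 to 60 N. Pads are 20 mm wide; open, the fingers measure 115 mm over their backs; the gripper's body (75 mm by 178 mm) begins 61 mm behind the grasp point.
Start: joints at [1.09, 0.411, -0.013, 1.596, 0.006, 1.134, -0.082], TCP at [0.251, -0.573, 0.223] pointing down, gripper open.
Joint ranges: [-2.95, 2.95], [-0.29, 1.99], [-1.47, 1.44], [0.14, 2.54], [-1.03, 4.17], [0.13, 1.85], [-2.86, 2.86]. Speed limits (rad/s): [2.39, 2.39, 3.01, 3.01, 3.14, 3.14, 3.14].

### API

Orientations are given as [roll, pitch, yaw] about the fixed x, y, z axes, in that order (R = Rz(yaw) Ry(pitch) Rx(roll)).
In Python, from plant import bot, vision gives the robot as it stands. Calls block until the motion is done:
- bot.goto(position, orientation): joint-space move of the TCP to a pose.
- bot.movel(position, frame=None, feed=0.15, contact_N=None): straight line of the TCP; frame=None keeps the orientation; feed is the mean speed in m/s. With contact_N (N) it stops when the force on the tool has changed by that much, and returns True; else False.
- bot.goto_joints(angles): joint-space move.
- bot.open_gripper() and bot.close(effort=None): open the fingers fully, or close them until they stop; effort is the grip in N (None keeps the last).
- bot.pause(seconds).
- bot.solve_ik(position, orientation): joint angles nearest the present ones, or None.
- bot.state(): the state.
- vision.capture(name): name is "scene" or "top" or "wrist"; returns a dict with "img" (420x560x3 uint8, blue, green, red), "depth" (420x560 float32, m along the optical axis (not along the pixel's ray), 0 where there is no reading), "fx", "fy", "cx", "cy" (pixels), "R" (3x3) and "t" (3): a world point X has camera coordinates R X + t. Camera axes: x right, y down, z forward; pixel columns grow to the right and rows downward; lengths in m; the calibration is good to about 2 mm. A picture is of the moment at which its call begins.
A pose or a line that the arm cannot do raises bot.PlanningError and nothing moves.
- bot.hand_in(): hands the job in; it is judged then, once.
The state is a dict: "t": time; "joint_pos": joint angles; "qd": joint speeds; "effort": joint torques, N m; "ee_pos": TCP position; "tcp_rot": TCP orientation; "contact_force": force on the tool from outside, world axes, zero at the start; "wrist_torque": the same for the moment, N m; "width": opening from 0.0 (shut) to 1.0 (fully open); "gripper_force": force on a finger pad.
Only numpy, scipy, OpenCV 4.12 (cv2) and the standard library are available. Lean on these libraries where they do the work, as an engineer would, in place of code of your own. Each camera call takes 0.05 s, during which the arm holds its last target. There are 200 camera calls.

### The job

Arm the high-voltage supply, the box with the round needle meter on top: lift its hinged safety cover right up until it leans back and stays open, flip the toggle underneath all the way over from the front (tab) side to the hinge side, then shut the cover over it again. Do not lift the cover of the similar box that has a row of terminal posts in place of the meter.

Things in the scene. Friction and masses are not known exactly. Their poses are not given: they have to be found in the camera images.
- hv_unit: Beige box, aluminium top, 200 (x) x 170 (y) x 50 mm high, fixed; left or right of the similar box, yawed. Origin: centre of underside; its +x points from front (cover's tab) to rear (hinge), +y left, z up. In this frame: round black meter 68 mm wide, 10 high, at x +20, y +42; cover and toggle on the line y -35. Cover closed: x -50 to +60, 56 mm wide, top at z 98.
- guard_tab (a point): Grip point on the cover's flat grey tab (20 mm wide in y, 8 mm thick), which sticks out 50 mm in front of the cover's top plate. Closed, this point is at x -80, y -35, z 96 mm of hv_unit's frame, mid-width and mid-thickness; below it only the box's top (z 50). The tab's free end is 20 mm further out. Pinch across its width from above.
- guard (a joint): Grey cover (top plate, two side cheeks, open front; 80 g) on a hinge along y at x +50, z 68 mm of hv_unit. 0 closed, grows as lifted; stop at 1.85 rad, leaning back past upright. Above about 1.35 rad it falls back to the stop and stays; below 1.2 it falls shut by itself, damped. To shut: push the rear face of the tab frontward to below 1 rad.
- toggle_ball (a point): Centre of the 14 mm ball at the end of the round steel toggle lever (9 mm thick) under the cover. The lever swings in hv_unit's x-z plane about a pivot at x 0, y -35, z 53 mm, ball centre 36 mm from it: off, the ball is near x -17, z 85 mm; armed, near x +17, z 85. Can be pushed with shut fingertips about 25 mm above the box's top.
- toggle (a joint): Toggle angle: 0 leaning fully to the front (tab) side, off; 1.0 rad leaning fully to the hinge side, armed, against a stop. Starts near 0. Friction holds it where it is left; 1 to 2 N at the lever moves it.
- spare_guard (a joint): Hinge of the same kind of cover on the other box (same size and switch, a row of four terminal posts in place of the meter): 0 closed. Leave it shut.

How it is judged:
By the outcome, as a careful person would: the job done as asked, in the order asked, and still so for the second after the job is handed in, with the robot touching nothing.
It also fails if it takes over 51 s, if anything falls off the work surface, if the arm or the gripper's body presses on something with over 40 N, if the wrist force passes 120 N, or if a joint passes its speed limit or range.

## Working session

There is one attempt and no reset: what is moved stays moved. The work goes in short steps, each a Python script; the robot and the scene stay as the last script left them, time stands still between calls to the robot, and variables do not carry over. Pictures are saved under pics/ and viewed, at most 10 in all, crops included, and the job is handed in when it is done.

```bash
mkdir -p pics; python3 - <<'E'
from plant import bot, vision
import cv2,numpy as np
for n in("top","scene"):
    c=vision.capture(n);cv2.imwrite(f"pics/{n}0.png",c["img"]);np.savez(f"{n}0.npz",**c)
    print(n,c["fx"],c["cx"],c["cy"],c["R"].round(3).tolist(),c["t"])
s=bot.state();print(s["t"],s["ee_pos"],s["tcp_rot"])
E
```

```text
top 448.97027187530466 269.9597824884476 214.53097071682345 [[-0.163, -0.987, -0.002], [-0.964, 0.159, -0.214], [0.212, -0.033, -0.977]] [0.03958836 0.53758287 0.69194774]
scene 402.48387398655206 286.6908737116713 208.32772673650317 [[0.317, 0.948, -0.019], [0.61, -0.22, -0.761], [-0.726, 0.229, -0.648]] [-0.1326872  -0.24931989  1.16566659]
0.1 [ 0.25048075 -0.57209932  0.22189163] [-3.14012069e+00  1.26027193e-04  4.12744345e-01]
```

View pics/top0.png

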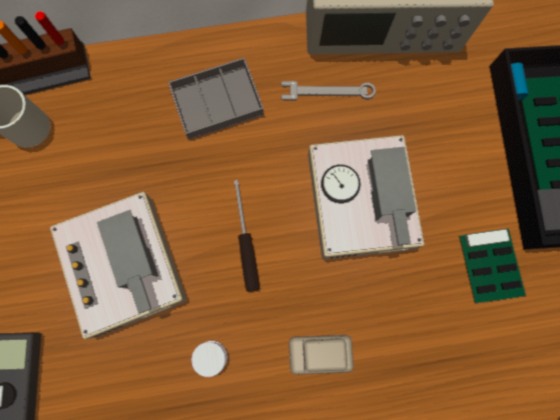

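View pics/scene0.png

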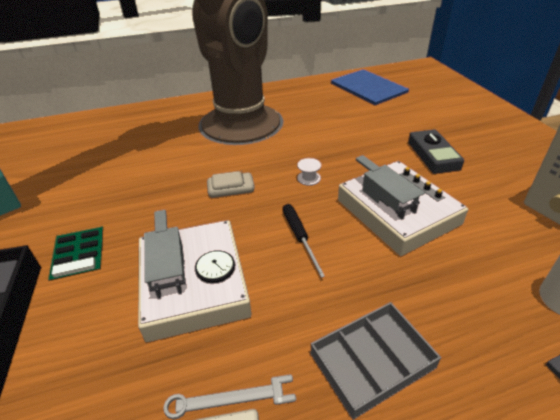

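The top view shows hv_unit, the box with the meter at (341,184). Its cover is at about (390,180), and the tab at (402,228) points toward the robot. The similar box, with terminal posts, is at (115,265). Next I'll measure the pose.

```bash
cat > h.py <<'E'
import numpy as np,cv2
def cloud(c):
    v,u=np.mgrid[0:420,0:560]; d=c["depth"]
    P=np.stack([(u-c["cx"])/c["fx"]*d,(v-c["cy"])/c["fy"]*d,d],-1)
    X=(P-c["t"])@c["R"]; X[d<=0]=np.nan; return X
def ray(c,u,v,z):
    d=c["R"].T@np.array([(u-c["cx"])/c["fx"],(v-c["cy"])/c["fy"],1]);o=-c["R"].T@c["t"]
    return o+d*(z-o[2])/d[2]
E
python3 - <<'E'
from h import *
c=np.load("top0.npz");X=cloud(c)
roi=np.zeros((420,560),bool);roi[120:275,295:440]=1
z=X[...,2]
m=roi&(z>.044)&(z<.12)
r=cv2.minAreaRect(X[m][:,:2].astype(np.float32));print("box",r,m.sum())
cc=np.array(r[0])
m2=roi&(z>.08)&(z<.115)
r2=cv2.minAreaRect(X[m2][:,:2].astype(np.float32));print("cover",r2,np.median(z[m2]))
# corners by eye onto z=.05
cs=np.array([ray(c,u,v,.05)[:2] for u,v in[(310,146),(404,137),(423,244),(328,257)]]);print(cs,cs.mean(0))
print("sides",[np.linalg.norm(cs[i]-cs[i-1]) for i in range(4)])
mt=ray(c,341,184,.06)[:2];print("meter",mt)
a=np.radians(r[2])
for yaw in (a,a-np.pi/2):
    R=np.array([[np.cos(yaw),-np.sin(yaw)],[np.sin(yaw),np.cos(yaw)]])
    print(yaw,"meter in frame",R.T@(mt-cc),"cover c",R.T@(np.array(r2[0])-cc),"tab px",R.T@(ray(c,402,228,.1)[:2]-cc), "tab", cc+R@[-.08,-.035])
E
```

```text
box ((0.5491157174110413, -0.21511909365653992), (0.1695750653743744, 0.19955869019031525), 87.0842056274414) 10902
cover ((0.527759313583374, -0.24945315718650818), (0.0568968690931797, 0.16040964424610138), 87.20113372802734) 0.09784112493328996
[[ 0.64825664 -0.1379256 ]
 [ 0.63773219 -0.30375293]
 [ 0.44748431 -0.29210513]
 [ 0.45195197 -0.13194656]] [ 0.54635628 -0.21643256]
sides [np.float64(0.19639570087626185), np.float64(0.16616096597749924), np.float64(0.1906041074504113), np.float64(0.160220869759363)]
meter [ 0.569043   -0.17574708]
1.519906114682627 meter in frame [ 0.0403347 -0.0178987] cover c [-0.03537598  0.01958224] tab px [-0.03625394  0.07458514] tab [ 0.58000095 -0.29679591]
-0.05089021211226963 meter in frame [0.0178987 0.0403347] cover c [-0.01958224 -0.03537598] tab px [-0.07458514 -0.03625394] tab [ 0.4674389  -0.24600432]
```

```bash
cat >> h.py <<'E'
YAW=-0.0509;O=np.array([.5491,-.2151])
D=[np.pi,0,YAW]
def W(x,z,y=-.035):
    c,s=np.cos(YAW),np.sin(YAW)
    return [O[0]+c*x-s*y,O[1]+s*x+c*y,z]
E
python3 - <<'E'
from h import *
from plant import bot,vision
bot.goto(W(-.08,.16),D)
print(bot.state()["t"])
print(bot.movel(W(-.08,.078),feed=.12,contact_N=10))
bot.close(effort=10)
s=bot.state();print(s["t"],s["width"],s["gripper_force"],s["ee_pos"],s["contact_force"])
a0=np.arctan2(.028,-.130);r=.133
for th in np.linspace(.2,1.48,8):
    bot.movel(W(.05+r*np.cos(a0-th),.068+r*np.sin(a0-th)-.018),feed=.12)
    s=bot.state();print(round(th,2),s["t"],s["width"],s["contact_force"].round(1) if hasattr(s["contact_force"],"round") else s["contact_force"])
c=vision.capture("top");cv2.imwrite("pics/top1.png",c["img"])
c=vision.capture("scene");cv2.imwrite("pics/scene1.png",c["img"][150:350,80:330].repeat(2,0).repeat(2,1))
E
```

```text
1.575
False
3.4583 0.22047751593080261 9.995188191533089 [ 0.46739206 -0.24775731  0.07819437] [-0.51715812 -4.59745586 -0.3715658 ]
0.2 3.8333 0.22632919117775657 [-0.9 -5.7  0.3]
0.38 4.1833 0.22423550561078598 [-0.9 -7.1  0.3]
0.57 4.5333 0.22564088719565586 [-0.9 -5.6  1.6]
0.75 4.8833 0.22550321839798726 [-0.9 -6.   1.8]
0.93 5.2333 0.22502096155257548 [-1.2 -6.3  2.4]
1.11 5.5833 0.22936984048776926 [-0.5 -4.9  0.9]
1.3 5.9333 0.2273016229795779 [ 0.8 -6.   1.6]
1.48 6.2833 0.22432312557061093 [-0.2 -6.4  2.1]
```

View pics/scene1.png

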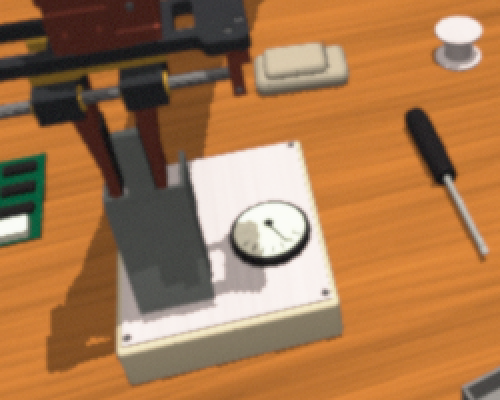

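The cover is upright in the fingers at about (170,220) in this crop. Next I'll let it fall back and push the toggle.

```bash
sed -i 's/-.2151\]/-.2170]/' h.py; python3 - <<'E'
from h import *
from plant import bot,vision
bot.open_gripper()
p=bot.state()["ee_pos"]
bot.movel([p[0],p[1],.26],feed=.15)
bot.pause(.3)
bot.movel(W(-.065,.20),feed=.25)
bot.close(effort=20)
X=cloud(vision.capture("top"));m=(X[...,2]>.11)&(X[...,0]>.6)&(X[...,1]<-.2)&(X[...,1]>-.3)&(X[...,0]<.75)
print("cover pts",m.sum(),X[m].min(0) if m.any() else 0,X[m].max(0) if m.any() else 0)
c=vision.capture("scene");cv2.imwrite("pics/scene2.png",c["img"][120:350,80:330].repeat(2,0).repeat(2,1))
print(bot.state()["t"])
E
```

```text
cover pts 1638 [ 0.60003212 -0.2837178   0.11000614] [ 0.66892223 -0.22533783  0.20674953]
10.6417
```

View pics/scene2.png

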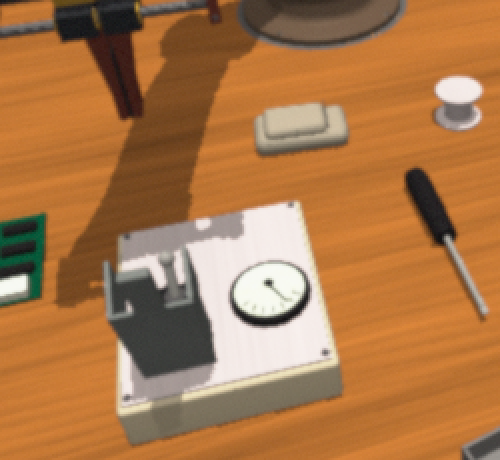

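The cover leans back and stays open at about (160,320), and the toggle lever stands at (170,275). Next is the push.

```bash
python3 - <<'E'
from h import *
from plant import bot,vision
bot.movel(W(-.06,.075),feed=.15)
print(bot.state()["t"],bot.state()["contact_force"])
r=bot.movel(W(.005,.075),feed=.06,contact_N=9)
s=bot.state();p=np.array(s["ee_pos"]);c,sn=np.cos(YAW),np.sin(YAW)
d=p[:2]-O;print(r,s["t"],"local x",c*d[0]+sn*d[1],s["contact_force"])
bot.movel(W(-.06,.075),feed=.15)
bot.movel(W(-.09,.20),feed=.25)
c=vision.capture("scene");cv2.imwrite("pics/scene3.png",c["img"][200:320,110:260].repeat(4,0).repeat(4,1))
cv2.imwrite("pics/top3.png",vision.capture("top")["img"][110:280,290:450].repeat(3,0).repeat(3,1))
print(bot.state()["t"])
E
```

```text
11.625 [-0.06647455 -0.12778718  0.43330473]
True 12.55 local x -0.002264058287929877 [-2.14910221  0.09620731  3.58475139]
13.85
```

View pics/scene3.png

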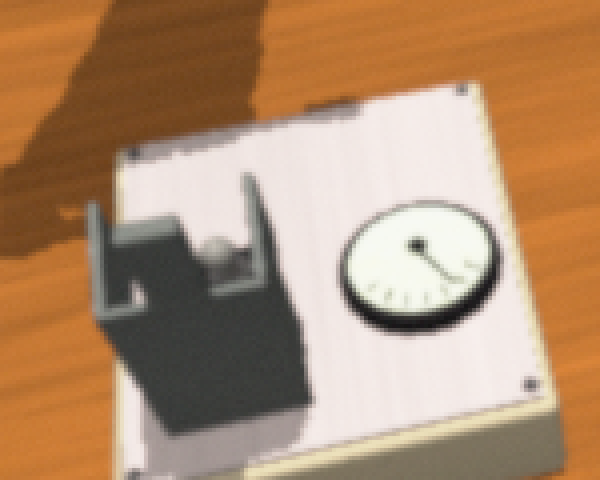

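View pics/top3.png

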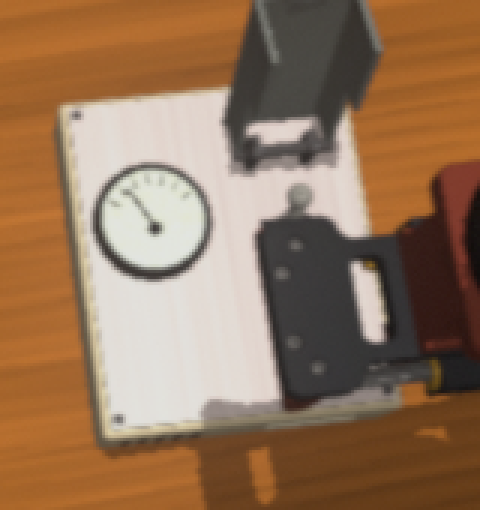

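```bash
python3 - <<'E'
from h import *
from plant import bot,vision
c=vision.capture("top");p=ray(c,290+300/3,110+194/3,.085)[:2]-O
print("ball local",np.cos(YAW)*p[0]+np.sin(YAW)*p[1],-np.sin(YAW)*p[0]+np.cos(YAW)*p[1])
for x,z in [(-.09,.28),(.17,.28),(.17,.18),(-.02,.18)]:
    q=bot.solve_ik(W(x,z),D);print(x,z,q is not None)
E
```

```text
ball local 0.017704550385680966 -0.03514812797040209
-0.09 0.28 True
0.17 0.28 True
0.17 0.18 True
-0.02 0.18 True
```

The ball is at local x +17.7 mm, so the toggle is armed. Now I'll shut the cover.

```bash
python3 - <<'E'
from h import *
from plant import bot,vision
bot.movel(W(-.09,.28),feed=.2)
bot.movel(W(.17,.28),feed=.25)
bot.movel(W(.17,.18),feed=.15)
s=bot.state();print(s["t"],s["contact_force"])
print(bot.movel(W(-.02,.18),feed=.12,contact_N=15))
s=bot.state();print(s["t"],s["contact_force"],s["ee_pos"])
bot.movel(W(-.02,.28),feed=.2)
bot.movel(W(-.2,.28),feed=.25)
bot.pause(1)
c=vision.capture("scene");cv2.imwrite("pics/scene4.png",c["img"])
X=cloud(vision.capture("top"));l=X[...,:2]-O;R=np.array([[np.cos(YAW),-np.sin(YAW)],[np.sin(YAW),np.cos(YAW)]]);l=l@R
m=(l[...,0]>-.045)&(l[...,0]<.05)&(abs(l[...,1]+.035)<.02)
print("plate z",np.percentile(X[m][:,2],[2,50,98]),m.sum(),bot.state()["t"])
E
```

```text
16.4583 [-0.03490336  0.01909249  0.27627066]
False
18.1917 [-0.38263854 -0.25437444  0.59186043] [ 0.52786491 -0.25075699  0.17987549]
plate z [0.09456631 0.09771839 0.10023475] 1434 20.8083
```

View pics/scene4.png

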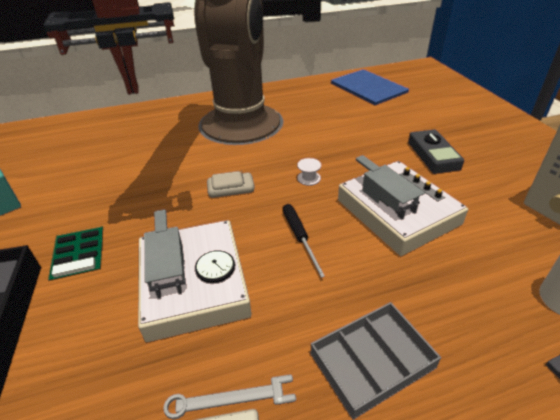

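The cover is shut again at (163,255), with its plate at z 98 mm. The spare box's cover at (390,188) is still shut, and the arm is clear of everything.

```bash
python3 -c "
from plant import bot
print(bot.hand_in())"
```

```text
the job is handed in; nothing more can be done
None
```

The high-voltage supply is armed: I opened its cover, flipped the toggle fully to the hinge side (ball measured at x +17.7 mm) and shut the cover again; the spare box's cover stayed shut, and I handed the job in at about 21 s.

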